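# Stack the empty bin on the bin of spare coils

### The job

Stack the empty parts bin on top of the bin that holds the two spare coils. These bins nest when both face the same way and stack when one is turned half round: turn the empty one half a turn, so that its feet stand on the other's inner pillars, level and clear of the coils, and lower it in gently rather than dropping it. Leave the loaded bin with its coils and the other things on the table where they are.

Things in the scene. Friction and masses are not known exactly. Their poses are not given: they have to be found in the camera images.
- empty_bin: loose empty grey stack-nest bin, 160 mm long (x), 64 wide (y; lip and ribs 66), 84 high, under 0.35 kg. Origin: centre of underside, z up. Upper band (39 to 84 mm high) has upright 3 mm walls, outside plain for the middle 80 mm of length: grip there across the 64 mm. Body below 39 mm is stepped in to 48 x 144 mm. Feet: one in the middle of the +x end, two at the sides of the -x end
- loaded_bin: bin of the same shape and frame, loose on the table, 0.4 kg plus two coils inside. Facing the same way (x directions equal) bins nest, the upper 45 mm above the lower, where the coils are in the way. With x directions opposite they stack: upper underside 76 mm above lower underside, centred, the upper body 8 mm deep inside the lower rim with 5 mm to spare all round
- loaded_bin_pillar (a point): top of the loaded bin's single pillar, inside the middle of its -x end, 67 mm from the centre, 76 mm above the underside, 8 mm below the rim. At the +x end stand two equally high pillars at the sides. The empty bin's one middle foot belongs on this pillar and its two side feet on those two; the empty bin has the same pillars
- empty_bin_card (a point): middle of the card holder on the empty bin's -x end, 81 mm from the centre, 60 mm above the underside; the end with one middle pillar inside
- loaded_bin_card (a point): the same point on the loaded bin
- coil_1: a black spare valve coil, 30 x 36 x 46 mm, standing loose in the loaded bin; its top is 49 mm above the bin's underside. Origin: centre of its underside
- coil_2: a second, equal coil in the same bin
- thread_tape: bystander: roll of thread tape, 54 mm across, 15 mm high, lying loose between the bins
- ball_valve: bystander: brass ball valve with a lever, 26 x 92 x 42 mm, loose, near the right edge of the table; beyond that edge, at y about -0.35 m and x 0.45 to 0.85 m, rises the table's tall fixed tubular push handle, to be passed on the robot's side
- caliper: bystander: vernier caliper, 54 x 150 x 8 mm, loose
Not all that is in view belongs to the job. Leave any brown or yellow look-alike of the coil_2 alone.

How it is judged:
By the outcome, as a careful person would: the job done as asked, in the order asked, and still so for the second after the job is handed in, with the robot touching nothing.
It also fails if it takes over 51 s, if anything falls off the work surface, if the arm or the gripper's body presses on something with over 40 N, if the wrist force passes 120 N, or if a joint passes its speed limit or range.

### The arm

A 6-joint arm with a two-finger parallel gripper is mounted at the origin on a cart in front of the work surface, level with it; the furniture and walls round the work are solid. World frame = base frame: x ahead of the robot, y to its left, z up, the work surface at z = 0. Lengths are in m, angles in rad, forces in N, time in s.
With the tool pointing down it reaches from about 0.4 to 0.925 m from the base axis. Payload 12.5 kg.
Tool frame: the origin (TCP) lies on the centre line of the jaws, within the pads' length; the fingertips stand 19 mm ahead of it and the grasp point (between the pads) is the TCP; z points along the fingers, y is the direction in which the jaws open and shut (so a half turn about z gives the same grasp; the last joint's range is limited). The gripper opens to 95 mm and grips with 3 to 60 N. Pads are 20 mm wide; open, the fingers measure 119 mm over their backs; the gripper's body (75 mm by 180 mm) begins 59 mm behind the grasp point.
Start: joints at [1.189, 0.491, 1.559, -0, 1.092, -0.106], TCP at [0.17, 0.601, 0.234] pointing down, gripper open.
Joint ranges: [-3.1, 3.1], [-0.84, 2.19], [0.05, 2.79], [-1.13, 4.28], [0.06, 2.93], [-2.69, 2.69]. Speed limits (rad/s): [2.22, 2.22, 2.79, 3.14, 3.14, 3.14].

### API

Orientations are given as a unit quaternion [x, y, z, w].
In Python, from station import robot gives the robot as it stands.
- The arm moves only by the tool servo_tool, never from a script. Its argument "moves" is a list of rows, each an object of numbers: "x", "y", "z": the shift along the tool's x, y, z in cm; "spin": the turn about the tool's z in rad. In form: [{"x": .., "y": .., "z": .., "spin": ..}, ...]. A call has 1 to 5 rows; each row is the pose to reach, as a shift and turn from the pose commanded when the call began, along the tool's axes at that moment; what a row does not reach only later rows make up. A row lasts 1/8 s, in which the tool goes at most 62.5 mm and 10.7 degrees, less where a joint would pass 70% of its speed; a pose out of reach is approached as far as the arm can. A call with a gripper value outside its range is refused whole. "fingers" is the opening, from 0 (shut) to 1 (fully open), set as the call begins (left out, the last holds). The fingers move at their own pace and stop on an object; "newtons" is the grip in N (left out, the last holds). Time passes only in rows, so rows that repeat a pose let the fingers close. It gives the time, the measured TCP pose, the force and the opening at its end, in the units of the state.
- robot.sense(): the state, without advancing time (a new reading comes with each control period).
- robot.camera(name): name is "scene" or "top"; returns the picture (420x560x3 uint8, blue, green, red); there is no depth.
- robot.get_calibration(name): a dict with "K" (3x3 intrinsics, pixels), "position" and "rotation" of the camera in the world. Camera axes: x right, y up, looking along -z (the intrinsics and any distortion apply to the point x, -y, -z); pixel columns grow to the right and rows downward; lengths in m; the calibration is good to about 2 mm. A picture is of the moment at which its call begins. get_calibration takes no time and is no camera call.
- robot.sign_off(): hands the job in, once; it reports no verdict.
Trained networks look in the newest picture that a camera, given by its name, has taken for a name from the list of things; names that differ only in an ending like _2 or _b are one class to them, and where a whole thing is asked for, a point or a joint stands for the part that bears it (a point fixed in the world has none). Each returns a list of dicts, best first, with "confidence" (0 to 1); they miss things now and then, are a little off and sometimes report something else, mostly with a low value. They report only what shows in the picture. A call takes as long as a camera call. They do not tell look-alikes from the thing itself.
- robot.find_in(thing, camera): "box" ([left, top, right, bottom] in pixels, round what is visible of it).
- robot.pinpoint(thing, camera): "uv" ([column, row] in pixels: a listed point, or the origin of a listed thing).
The state is a dict: "clock": time; "joint_pos": joint angles; "joint_vel": joint speeds; "joint_efforts": joint torques, N m; "position": TCP position; "orientation": TCP orientation; "force": force on the tool from outside, world axes, zero at the start; "moment": the same for the moment, N m; "gripper_width": opening from 0.0 (shut) to 1.0 (fully open).
Only numpy, scipy, OpenCV 4.12 (cv2) and the standard library are available. Lean on these libraries where they do the work, as an engineer would, in place of code of your own. Each camera call takes 0.05 s, during which the arm holds its last target. There are 200 camera calls.

## Working session

There is one attempt and no reset: what is moved stays moved. The work goes in short steps, Python scripts to look and compute and a tool call to move; the robot and the scene stay as the last step left them, time stands still between calls to the robot, and variables do not carry over. Pictures are saved under pics/ and viewed, about 8 in all and at most 12, crops included, and the job is handed in when it is done.

Besides the shell and the picture viewer there is one more tool, called after "Call:" as name([rows], argument=value, ...), one row to a line, values as JSON. servo_tool: Moves the arm, as the interface text tells. Its arguments: {"type":"object","properties":{"moves":{"type":"array","items":{"type":"object","properties":{"x":{"type":"number"},"y":{"type":"number"},"z":{"type":"number"},"spin":{"type":"number"}}}},"fingers":{"type":"number"},"newtons":{"type":"number"}},"required":["moves"]}

```bash
mkdir -p pics; ls; cat > h.py <<'E'
import numpy as np, cv2
from station import robot
def ray(cam,uv):
    c=robot.get_calibration(cam); K=np.array(c["K"]); R=np.array(c["rotation"]); d=c.get("distortion")
    p=cv2.undistortPoints(np.array([[uv]],float),K,np.array(d,float) if d is not None else None)[0,0]
    v=R@np.array([p[0],-p[1],-1]); return np.array(c["position"]),v/np.linalg.norm(v)
def tri(uvs):
    A=np.zeros((3,3));b=np.zeros(3);L=[]
    for cam,uv in uvs:
        o,v=ray(cam,uv);P=np.eye(3)-np.outer(v,v);A+=P;b+=P@o;L.append((o,P))
    x=np.linalg.solve(A,b); return x,[np.linalg.norm(P@(x-o)) for o,P in L]
def onz(cam,uv,z):
    o,v=ray(cam,uv); return o+v*(z-o[2])/v[2]
def proj(cam,X):
    c=robot.get_calibration(cam);K=np.array(c["K"]);R=np.array(c["rotation"])
    p=R.T@(np.array(X)-np.array(c["position"]));q=K@np.array([p[0],-p[1],-p[2]]);return q[:2]/q[2]
E
python3 - <<'E'
from h import *
for c in ("scene","top"):
    cv2.imwrite(f"pics/{c}0.png",robot.camera(c)); k=robot.get_calibration(c); print(c,k)
for t in ["empty_bin","loaded_bin","loaded_bin_pillar","empty_bin_card","loaded_bin_card","coil_1","thread_tape"]:
    for c in ("scene","top"):
        print(t,c,[(np.round(r["uv"]),round(r["confidence"],2)) for r in robot.pinpoint(t,c)][:4])
print(robot.sense())
E
```

```text
pics
scene {'K': array([[512.04648755,   0.        , 276.12583701],
       [  0.        , 512.04648755, 210.52261483],
       [  0.        ,   0.        ,   1.        ]]), 'position': array([ 0.01643173, -0.47258463,  0.52564011]), 'rotation': array([ 0.43869855, -0.21882667, -0.37206251,  0.78818016])}
top {'K': array([[511.68046591,   0.        , 276.62613423],
       [  0.        , 511.68046591, 209.87878235],
       [  0.        ,   0.        ,   1.        ]]), 'position': array([0.44815426, 0.00358028, 0.97463378]), 'rotation': array([-0.04547834,  0.0599128 ,  0.71013504, -0.700036  ])}
empty_bin scene [(array([213., 281.]), 0.7)]
empty_bin top [(array([272., 281.]), 0.74)]
loaded_bin scene [(array([324., 251.]), 0.81)]
loaded_bin top [(array([311., 184.]), 0.72)]
loaded_bin_pillar scene [(array([342., 196.]), 0.91)]
loaded_bin_pillar top [(array([316., 193.]), 0.73), (array([306., 142.]), 0.7)]
empty_bin_card scene [(array([246., 234.]), 0.92), (array([213., 283.]), 0.47)]
empty_bin_card top [(array([278., 238.]), 0.81)]
loaded_bin_card scene [(array([340., 202.]), 0.64)]
load
[... 382 characters left out ...]
, 236.]), 0.4)]
{'clock': 0.8, 'joint_pos': array([ 1.18942805e+00,  4.90892979e-01,  1.55889987e+00,  1.91925803e-05,
        1.09172257e+00, -1.05591741e-01]), 'joint_vel': array([-0.00049953,  0.00022731, -0.00052266,  0.00078808, -0.00067855,
       -0.00166331]), 'joint_efforts': array([ 1.70074240e-03, -6.12414694e+01, -2.58430034e+01,  6.94092968e-02,
        4.44512372e-02,  6.63985202e-05]), 'position': array([0.17015673, 0.60140213, 0.23366535]), 'orientation': array([1.37456117e-01, 9.90507857e-01, 3.95321890e-05, 1.04517246e-06]), 'force': array([ 0.08993006,  0.68759706, -0.13356031]), 'moment': array([-0.02618509, -0.04036416,  0.02548799]), 'gripper_width': 0.9968620593622959}
```

```bash
sed -i 's/R=np.array(c\["rotation"\])/R=Rotation.from_quat(c["rotation"]).as_matrix()/; s/^from station/from scipy.spatial.transform import Rotation\nfrom station/' h.py
python3 - <<'E'
import cv2
t=cv2.imread("pics/top0.png")
cv2.imwrite("pics/topz.png",cv2.resize(t[100:340,180:440],None,fx=2.5,fy=2.5,interpolation=cv2.INTER_CUBIC))
from h import *
S={"eb":((213,281),(272,281)),"lb":((324,251),(311,184)),"pil":((342,196),(306,142)),"ecard":((246,234),(278,238)),"lcard":((340,202),(302,137)),"coilA":((332,240),(318,196)),"coilA'":((332,240),(310,168))}
for k,(s,u) in S.items():
    x,e=tri([("scene",s),("top",u)]);print(k,x.round(4),np.round(e,4))
E
```

```text
eb [ 0.4569 -0.0048  0.0065] [0.0027 0.0027]
lb [ 0.6452 -0.0858 -0.0012] [0.0006 0.0006]
pil [ 0.7081 -0.0729  0.0777] [0.0024 0.0024]
ecard [ 0.5302 -0.014   0.0632] [0.0055 0.0055]
lcard [ 0.7218 -0.0652  0.0569] [0.0004 0.0004]
coilA [ 0.6205 -0.1026  0.0411] [0.0111 0.0111]
coilA' [ 0.6749 -0.0833  0.0057] [0.0003 0.0003]
```

View pics/scene0.png

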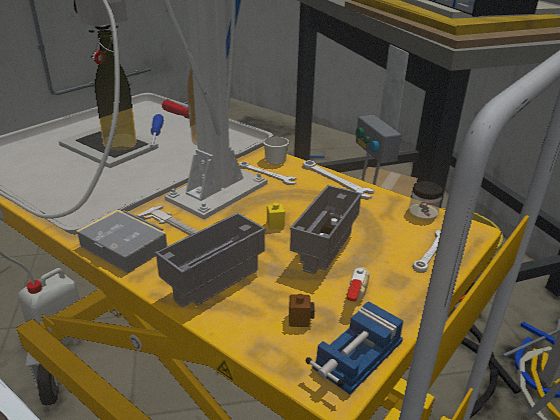

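View pics/topz.png

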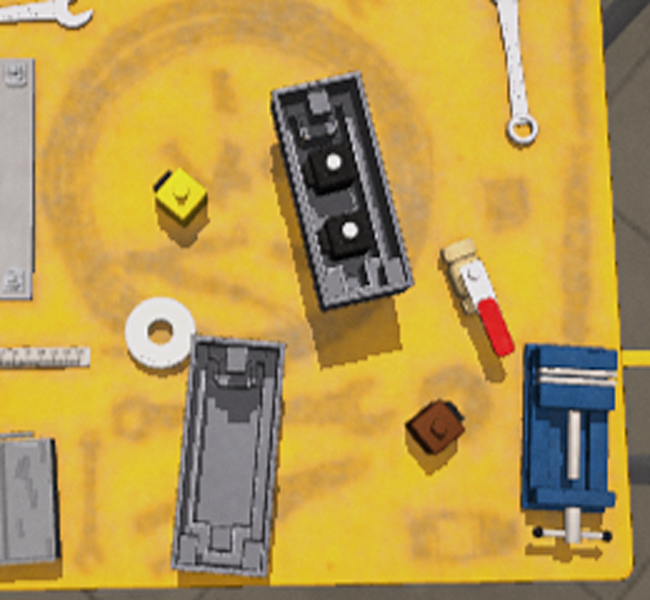

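Scene: empty bin at about (213,258), loaded bin with two black coils at (325,228). Yellow (275,215) and brown (300,310) look-alikes stand outside and are left alone. The enlarged top crop confirms that both single pillars point away from the robot: empty at crop (235,360), loaded at (320,100). The coil-filled bin is the target. I'll look at the whole top view for obstacles and refine the rims.

```bash
python3 - <<'E'
from h import *
C={"L":[(271,88),(358,72),(411,287),(323,309)],"E":[(192,337),(285,343),(268,577),(174,571)]}
for k,q in C.items():
    for z in (0.084,):
        P=np.array([onz("top",(u/2.5+180-.3,v/2.5+100-.3),z) for u,v in q])[:,:2]
        print(k,"centre",P.mean(0).round(4),"len",np.linalg.norm(P[0]-P[3]).round(4),np.linalg.norm(P[1]-P[2]).round(4),"wid",np.linalg.norm(P[0]-P[1]).round(4),np.linalg.norm(P[3]-P[2]).round(4))
        d=(P[0]+P[1]-P[2]-P[3]); print(" heading of -x end deg",np.degrees(np.arctan2(d[1],d[0])).round(2))
print(proj("scene",[.17,.6,.234]),proj("top",[.17,.6,.234]))
s=cv2.imread("pics/scene0.png")
cv2.imwrite("pics/scz.png",cv2.resize(s[165:315,140:380],None,fx=3.3,fy=3.3,interpolation=cv2.INTER_CUBIC))
E
```

```text
L centre [ 0.6443 -0.0867] len 0.1643 0.1608 wid 0.0642 0.0642
 heading of -x end deg 11.77
E centre [ 0.4566 -0.0052] len 0.1601 0.1602 wid 0.0651 0.0641
 heading of -x end deg -5.14
[-187.56965226  101.9695878 ] [-180.69933446  506.24556405]
```

View pics/top0.png

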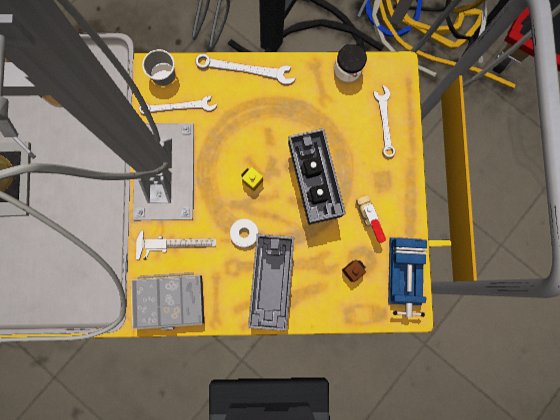

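```bash
sleep 0
```

```text
(no output)
```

Full top view: a tall fixed column stands on the plate at (165,170), with hoses to the left across (60,235)–(120,300). I'll locate the hose before swinging the arm past it.

```bash
python3 - <<'E'
from h import *
for p in [(133,220),(193,220),(193,124),(125,325),(0,335)]: print(p,onz("top",p,0).round(3))
for p in [(0,193),(30,210),(60,235),(90,262),(112,285),(124,305),(110,325),(60,170),(130,175)]:
    print(p,[(z,onz("top",p,z)[:2].round(2).tolist(),proj("scene",onz("top",p,z)).round().tolist()) for z in (0,.1,.2,.3,.45,.6)])
E
python3 -c "
import cv2
s=cv2.imread('pics/scene0.png');cv2.imwrite('pics/scl.png',cv2.resize(s[0:300,0:280],None,fx=2,fy=2,interpolation=cv2.INTER_CUBIC))"
```

```text
(133, 220) [0.578 0.257 0.   ]
(193, 220) [0.577 0.143 0.   ]
(193, 124) [0.768 0.145 0.   ]
(125, 325) [0.382 0.267 0.   ]
(0, 335) [0.368 0.495 0.   ]
(0, 193) [(0, [0.63, 0.51], [111.0, 156.0]), (0.1, [0.61, 0.46], [112.0, 124.0]), (0.2, [0.6, 0.41], [112.0, 86.0]), (0.3, [0.58, 0.36], [113.0, 41.0]), (0.45, [0.55, 0.28], [114.0, -47.0]), (0.6, [0.52, 0.2], [115.0, -172.0])]
(30, 210) [(0, [0.6, 0.45], [115.0, 169.0]), (0.1, [0.58, 0.41], [115.0, 135.0]), (0.2, [0.57, 0.36], [115.0, 95.0]), (0.3, [0.55, 0.31], [116.0, 47.0]), (0.45, [0.53, 0.25], [116.0, -45.0]), (0.6, [0.51, 0.18], [117.0, -174.0])]
(60, 235) [(0, [0.55, 0.39], [112.0, 185.0]), (0.1, [0.54, 0.35], [113.0, 148.0]), (0.2, [0.53, 0.31], [113.0, 106.0]), (0.3, [0.52, 0.27], [114.0, 55.0]), (0.45, [0.5, 0.21], [115.0, -42.0]), (0.6, [0.49, 0.15], [116.0, -177.0])]
(90, 262) [(0, [0.5, 0.34], [108.0, 203.0]), (0.1, [0.49, 0.3], [109.0, 164.0]), (0.2, [0.49, 0.27], [109.0, 118.0]), (0.3, [0.48, 0.23], [110.0, 64.0]), (0.45, [0.48, 0.18], [112.0, -39.0]), (0.6, [0.47, 0.13], [113.0, -181.0])]
(112, 285) [(0, [0.46, 0.29]
[... 417 characters left out ...]
04.0, -186.0])]
(110, 325) [(0, [0.38, 0.29], [67.0, 235.0]), (0.1, [0.39, 0.26], [69.0, 191.0]), (0.2, [0.4, 0.23], [72.0, 139.0]), (0.3, [0.4, 0.2], [75.0, 79.0]), (0.45, [0.41, 0.16], [80.0, -34.0]), (0.6, [0.42, 0.12], [87.0, -187.0])]
(60, 170) [(0, [0.68, 0.4], [157.0, 164.0]), (0.1, [0.65, 0.36], [156.0, 131.0]), (0.2, [0.63, 0.32], [155.0, 92.0]), (0.3, [0.61, 0.28], [154.0, 45.0]), (0.45, [0.57, 0.22], [151.0, -45.0]), (0.6, [0.54, 0.16], [147.0, -173.0])]
(130, 175) [(0, [0.67, 0.27], [194.0, 184.0]), (0.1, [0.64, 0.24], [192.0, 148.0]), (0.2, [0.62, 0.21], [189.0, 106.0]), (0.3, [0.6, 0.18], [186.0, 55.0]), (0.45, [0.57, 0.14], [180.0, -41.0]), (0.6, [0.53, 0.1], [172.0, -176.0])]
```

View pics/scl.png

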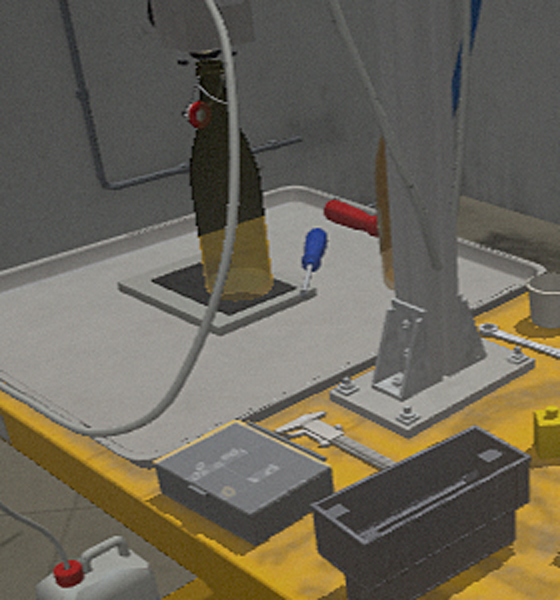

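Hose triangulated: it hangs at about (0.42, 0.24, 0.10), rising to (0.55, 0.31, 0.3). A straight swing at radius about 0.42 and a TCP height of 0.28 or more clears it. Next, a joint silhouette fit of each bin in both views for precise poses.

```bash
cat > fit.py <<'E'
from h import *
from scipy.optimize import minimize
def boxpts(L,W,z0,z1): return np.array([[sx*L/2,sy*W/2,z] for sx in(-1,1) for sy in(-1,1) for z in(z0,z1)])
B=[boxpts(.160,.066,.078,.084),boxpts(.160,.064,.039,.084),boxpts(.144,.048,0,.039)]
def mask(im):
    h=cv2.cvtColor(cv2.GaussianBlur(im,(3,3),0),cv2.COLOR_BGR2HSV)
    return ((h[...,1]<90)&(h[...,2]<190)).astype(np.uint8)
def sil(cam,p,z=0,S=4):
    c,s=np.cos(p[2]),np.sin(p[2]); m=np.zeros((420*S,560*S),np.uint8)
    for b in B:
        # heading p[2] is of the -x end
        w=np.c_[p[0]-c*b[:,0]+s*b[:,1],p[1]-s*b[:,0]-c*b[:,1],b[:,2]+z]
        q=np.array([proj(cam,x) for x in w]); q=(q+.5)*S
        cv2.fillConvexPoly(m,cv2.convexHull(q.round().astype(np.int32)),255)
    return cv2.resize(m,(560,420),interpolation=cv2.INTER_AREA)/255.
def fit(ims,p0,z=0):
    ms={}
    for cam,im in ims.items():
        near=cv2.dilate((sil(cam,p0,z)>0).astype(np.uint8),np.ones((13,13)))
        m=mask(im)*near
        n,l,st,_=cv2.connectedComponentsWithStats(m); k=1+st[1:,4].argmax()
        cs,_=cv2.findContours((l==k).astype(np.uint8),cv2.RETR_EXTERNAL,cv2.CHAIN_APPROX_NONE)
        f=np.zeros(m.shape,np.uint8); cv2.drawContours(f,cs,-1,1,-1); ms[cam]=f
    def cost(d,cams): 
        p=p0+d/np.array([1000,1000,100]); return sum(abs(sil(c,p,z)-ms[c]).sum()/ms[c].sum() for c in cams)
    out={}
    for cams in (["scene"],["top"],["scene","top"]):
        cams=[c for c in cams if c in ms]
        if cams: 
            r=minimize(cost,np.zeros(3),args=(cams,),method="Nelder-Mead",options=dict(initial_simplex=[[0,0,0],[6,0,0],[0,6,0],[0,0,6]],xatol=.1,fatol=1e-4))
            out["+".join(cams)]=(p0+r.x/np.array([1000,1000,100]),r.fun)
    return out
if __name__=="__main__":
    ims={c:cv2.imread(f"pics/{c}0.png") for c in("scene","top")}
    for n,p in (("E",[.4566,-.0052,-.09]),("L",[.6443,-.0867,.22])):
        for k,(q,c) in fit(ims,np.array(p)).items(): print(n,k,q[:2].round(4),np.degrees(q[2]).round(2),round(c,3))
E
time python3 fit.py
```

```text
Traceback (most recent call last):
  File "fit.py", line 36, in <module>
    for k,(q,c) in fit(ims,np.array(p)).items(): print(n,k,q[:2].round(4),np.degrees(q[2]).round(2),round(c,3))
                   ~~~^^^^^^^^^^^^^^^^^
  File "fit.py", line 30, in fit
    r=minimize(cost,np.zeros(3),args=(cams,),method="Nelder-Mead",options=dict(initial_simplex=[[0,0,0],[6,0,0],[0,6,0],[0,0,6]],xatol=.1,fatol=1e-4))
  File "fit.py", line 25, in cost
    p=p0+d/np.array([1000,1000,100]); return sum(abs(sil(c,p,z)-ms[c]).sum()/ms[c].sum() for c in cams)
                                             ~~~^^^^^^^^^^^^^^^^^^^^^^^^^^^^^^^^^^^^^^^^^^^^^^^^^^^^^^^
  File "fit.py", line 25, in <genexpr>
    p=p0+d/np.array([1000,1000,100]); return sum(abs(sil(c,p,z)-ms[c]).sum()/ms[c].sum() for c in cams)
                                                     ~~~^^^^^^^
  File "fit.py", line 13, in sil
    q=np.array([proj(cam,x) for x in w]); q=(q+.5)*S
                ~~~~^^^^^^^
  File "h.py", line 16, in proj
    c=robot.get_calibration(cam);K=np.array(c["K"]);R=Rotation.from_quat(c["rotation"]).as_matrix()
ValueError: time passes only in moves, steps and waits

real	0m5.463s
user	0m4.229s
sys	0m0.414s
```

```bash
sed -i 's/^def ray/import functools\n@functools.lru_cache(None)\ndef cal(c): return robot.get_calibration(c)\ndef ray/; s/=robot.get_calibration(cam)/=cal(cam)/' h.py; time python3 fit.py; python3 -c "
from h import *;print(robot.sense()['clock'])"
```

```text
E scene [ 4.602e-01 -2.000e-04] -5.45 0.073
E top [ 0.4578 -0.004 ] -5.64 0.025
E scene+top [ 0.4583 -0.0034] -5.51 0.132
L scene [ 0.65   -0.0839] 13.64 0.088
L top [ 0.6461 -0.0876] 12.16 0.044
L scene+top [ 0.6468 -0.0866] 13.05 0.173
0.8
real	0m2.960s
user	0m4.976s
sys	0m0.781s
```

Call:
servo_tool([
  {"x":-4,"y":-4.5,"z":-1.5},
  {"x":-8,"y":-9,"z":-3},
  {"x":-12,"y":-13.6,"z":-4.5},
  {"x":-16,"y":-18.1,"z":-5},
  {"x":-20,"y":-22.7,"z":-5},
], fingers=1)

```text
$.moves[0]: bad value
```

Call:
servo_tool([
  {"x":-4,"y":-4.5},
  {"x":-8,"y":-9.1},
  {"x":-12,"y":-13.6},
  {"x":-16,"y":-18.2},
  {"x":-20,"y":-22.7},
])

```text
$.moves[0]: bad value
```

Call:
servo_tool([
  {"x":-4,"y":-4.5,"z":-1.5,"spin":0},
  {"x":-8,"y":-9,"z":-3,"spin":0},
  {"x":-12,"y":-13.6,"z":-4.5,"spin":0},
  {"x":-16,"y":-18.1,"z":-5,"spin":0},
  {"x":-20,"y":-22.7,"z":-5,"spin":0},
], fingers=1)

```text
clock: 1.42
position: [0.3014, 0.3269, 0.2843]
orientation: [0.137, 0.991, 0.001, 0.001]
force: [0.8, 0.7, 1.2]
gripper_width: 0.995
```

Call:
servo_tool([
  {"x":-4,"y":-4.5,"z":0,"spin":0},
  {"x":-8,"y":-9.1,"z":0,"spin":0},
  {"x":-12,"y":-13.6,"z":0,"spin":0},
  {"x":-16,"y":-18.2,"z":0,"spin":0},
  {"x":-20,"y":-22.7,"z":0,"spin":0},
])

```text
clock: 2.05
position: [0.432, 0.0536, 0.284]
orientation: [0.138, 0.99, 0.0, 0.0]
force: [1.6, -0.4, 0.1]
gripper_width: 0.996
```

Call:
servo_tool([
  {"x":-4.3,"y":-4.9,"z":3,"spin":-0.1},
  {"x":-4.3,"y":-4.9,"z":8,"spin":-0.178},
  {"x":-4.3,"y":-4.9,"z":10,"spin":-0.178},
  {"x":-4.3,"y":-4.9,"z":10,"spin":-0.178},
])

```text
clock: 2.55
position: [0.459, -0.0034, 0.1827]
orientation: [0.049, 0.999, 0.0, -0.001]
force: [0.6, 1.2, -0.6]
gripper_width: 1.002
```

```bash
python3 - <<'E'
from h import *
for c in ("scene","top"): cv2.imwrite(f"pics/{c}1.png",robot.camera(c))
s=robot.sense();print(s["position"],Rotation.from_quat(s["orientation"]).as_matrix().round(4),s["clock"],s["force"])
a,b=cv2.imread("pics/scene1.png")[150:350,130:400],cv2.imread("pics/top1.png")[190:390,180:450]
cv2.imwrite("pics/v1.png",cv2.resize(np.vstack([a,b]),None,fx=1.5,fy=1.5))
E
```

```text
[ 0.45986308 -0.00315185  0.18439723] [[-9.952e-01  9.750e-02  9.000e-04]
 [ 9.750e-02  9.952e-01 -1.000e-04]
 [-1.000e-03  0.000e+00 -1.000e+00]] 2.65 [0.45713051 0.45155265 0.4726405 ]
```

View pics/v1.png

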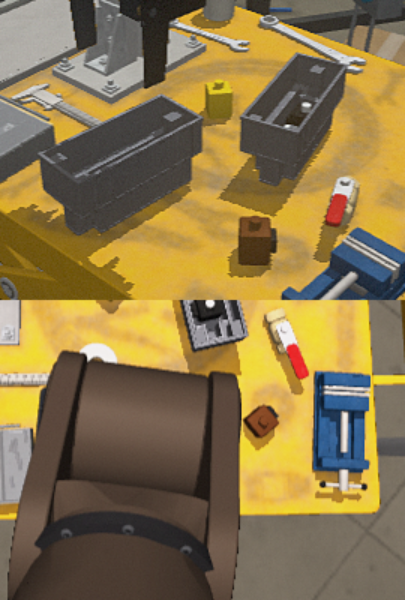

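The arm covers the top view, but the scene view shows both fingers straddling the empty bin from above: fingers at crop (100,40) and (155,60), bin at (120,150). Bins and tape haven't moved. Descend and grip.

Call:
servo_tool([
  {"x":0,"y":0,"z":4,"spin":0},
  {"x":0,"y":0,"z":7.5,"spin":0},
  {"x":0,"y":0,"z":10.5,"spin":0},
  {"x":0,"y":0,"z":12,"spin":0},
  {"x":0,"y":0,"z":12,"spin":0},
])

```text
clock: 3.28
position: [0.4598, -0.003, 0.0639]
orientation: [0.049, 0.999, 0.0, 0.0]
force: [0.5, 0.5, -0.2]
gripper_width: 1.0
```

Call:
servo_tool([
  {"x":0,"y":0,"z":0,"spin":0},
  {"x":0,"y":0,"z":0,"spin":0},
  {"x":0,"y":0,"z":0,"spin":0},
  {"x":0,"y":0,"z":0,"spin":0},
  {"x":0,"y":0,"z":0,"spin":0},
], fingers=0.5, newtons=25)

```text
clock: 3.9
position: [0.4597, -0.0033, 0.0641]
orientation: [0.049, 0.999, -0.0, 0.0]
force: [-0.8, -1.0, 7.1]
gripper_width: 0.671
```

Call:
servo_tool([
  {"x":0,"y":0,"z":0,"spin":0},
  {"x":0,"y":0,"z":0,"spin":0},
  {"x":0,"y":0,"z":0,"spin":0},
])

```text
clock: 4.28
position: [0.4597, -0.0033, 0.0641]
orientation: [0.049, 0.999, -0.0, 0.0]
force: [0.5, -2.0, 6.8]
gripper_width: 0.675
```

Call:
servo_tool([
  {"x":0,"y":0,"z":-1,"spin":0},
  {"x":0,"y":0,"z":-4,"spin":0},
  {"x":0,"y":0,"z":-8,"spin":0},
  {"x":0,"y":0,"z":-12,"spin":0},
  {"x":0,"y":0,"z":-16,"spin":0},
])

```text
clock: 4.9
position: [0.4589, -0.0031, 0.2253]
orientation: [0.049, 0.999, 0.0, -0.0]
force: [-0.4, -0.2, -3.6]
gripper_width: 0.67
```

Call:
servo_tool([
  {"x":0,"y":0,"z":-3,"spin":0},
  {"x":0,"y":0,"z":-3,"spin":0.15},
  {"x":0,"y":0,"z":-3,"spin":0.33},
  {"x":0,"y":0,"z":-3,"spin":0.5},
  {"x":0,"y":0,"z":-3,"spin":0.67},
])

```text
clock: 5.52
position: [0.4589, -0.0031, 0.2539]
orientation: [0.377, 0.926, 0.0, -0.0]
force: [-0.4, -0.4, -2.9]
gripper_width: 0.668
```

Call:
servo_tool([
  {"x":0,"y":0,"z":0,"spin":0.17},
  {"x":0,"y":0,"z":0,"spin":0.34},
  {"x":0,"y":0,"z":0,"spin":0.51},
  {"x":0,"y":0,"z":0,"spin":0.68},
  {"x":0,"y":0,"z":0,"spin":0.85},
])

```text
clock: 6.15
position: [0.4589, -0.0031, 0.2539]
orientation: [0.725, 0.688, -0.0, -0.0]
force: [-0.1, -0.5, -2.5]
gripper_width: 0.673
```

Call:
servo_tool([
  {"x":0,"y":0,"z":0,"spin":0.17},
  {"x":0,"y":0,"z":0,"spin":0.34},
  {"x":0,"y":0,"z":0,"spin":0.51},
  {"x":0,"y":0,"z":0,"spin":0.68},
  {"x":0,"y":0,"z":0,"spin":0.85},
])

```text
clock: 6.78
position: [0.4589, -0.0031, 0.2539]
orientation: [0.945, 0.328, -0.0, -0.0]
force: [0.0, 0.1, -2.9]
gripper_width: 0.67
```

Call:
servo_tool([
  {"x":0,"y":0,"z":0,"spin":0.17},
  {"x":0,"y":0,"z":0,"spin":0.34},
  {"x":0,"y":0,"z":0,"spin":0.45},
  {"x":0,"y":0,"z":0,"spin":0.45},
  {"x":0,"y":0,"z":0,"spin":0.45},
])

```text
clock: 7.4
position: [0.4592, -0.0032, 0.2537]
orientation: [0.994, 0.113, -0.0, -0.0]
force: [0.3, -0.6, -2.1]
gripper_width: 0.671
```

```bash
python3 - <<'E'
from h import *
for c in ("scene","top"): cv2.imwrite(f"pics/{c}2.png",robot.camera(c))
s=robot.sense();print(s["position"],Rotation.from_quat(s["orientation"]).as_matrix().round(4),s["clock"],s["force"],s["joint_pos"].round(2),s["gripper_width"])
print(robot.pinpoint("empty_bin_card","scene")[:2],robot.pinpoint("loaded_bin_pillar","scene")[:2])
cv2.imwrite("pics/v2.png",cv2.resize(cv2.imread("pics/scene2.png")[60:360,100:420],None,fx=2,fy=2))
E
```

```text
[ 0.45935242 -0.00320726  0.25369025] [[ 9.747e-01  2.234e-01 -1.000e-04]
 [ 2.234e-01 -9.747e-01  1.000e-04]
 [-1.000e-04 -2.000e-04 -1.000e+00]] 7.5 [ 1.0596352  -0.03674912 -2.98079766] [-0.15  0.23  1.92  0.    0.99  1.19] 0.6695028691577768
[{'uv': [167.2, 158.5], 'confidence': 0.92}, {'uv': [321.3, 247.2], 'confidence': 0.31}] [{'uv': [330.3, 239.5], 'confidence': 0.73}, {'uv': [343.2, 195.5], 'confidence': 0.59}]
```

View pics/v2.png

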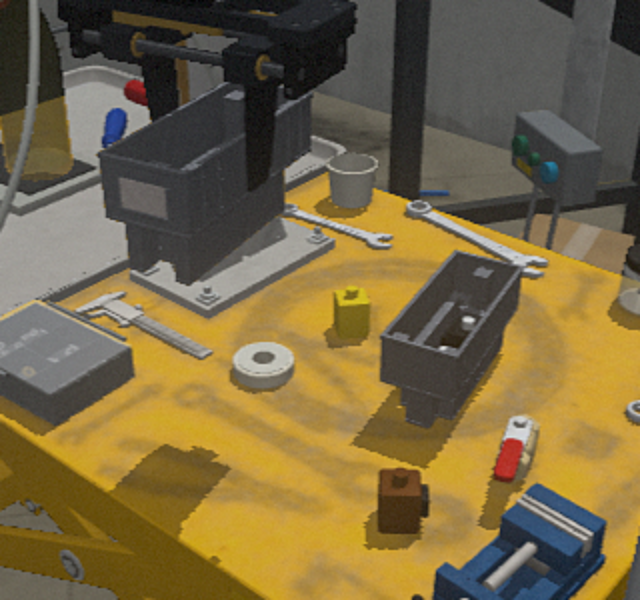

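The empty bin is held level and turned: card faces the robot, crop (143,195). Tape, coils and the rest are undisturbed. Move over the loaded bin and hover.

Call:
servo_tool([
  {"x":3.5,"y":2.6,"z":0,"spin":0},
  {"x":7.5,"y":5.7,"z":0,"spin":0},
  {"x":11.5,"y":8.7,"z":0,"spin":0},
  {"x":15,"y":11.3,"z":0,"spin":0},
  {"x":16.4,"y":12.4,"z":0,"spin":0},
])

```text
clock: 8.22
position: [0.6485, -0.0888, 0.2527]
orientation: [0.994, 0.112, -0.0, -0.0]
force: [0.1, 0.8, -2.4]
gripper_width: 0.671
```

Call:
servo_tool([
  {"x":0,"y":0,"z":2,"spin":0},
  {"x":0,"y":0,"z":4,"spin":0},
  {"x":0,"y":0,"z":6,"spin":0},
  {"x":0,"y":0,"z":7.4,"spin":0},
  {"x":0,"y":0,"z":7.4,"spin":0},
])

```text
clock: 8.85
position: [0.6466, -0.0877, 0.1787]
orientation: [0.994, 0.112, -0.001, -0.0]
force: [-0.9, 0.8, -2.0]
gripper_width: 0.671
```

```bash
python3 - <<'E'
from h import *
for c in ("scene","top"): cv2.imwrite(f"pics/{c}3.png",robot.camera(c))
s=robot.sense();print(s["position"],Rotation.from_quat(s["orientation"]).as_matrix()[:,0].round(4),s["clock"],s["force"],s["gripper_width"])
cv2.imwrite("pics/v3.png",cv2.resize(cv2.imread("pics/scene3.png")[120:290,270:400],None,fx=3.5,fy=3.5,interpolation=cv2.INTER_CUBIC))
E
```

```text
[ 0.64718881 -0.0877935   0.18016416] [9.750e-01 2.221e-01 7.000e-04] 8.95 [-0.40399577  0.24104974 -2.92783629] 0.6731509813453682
```

View pics/v3.png

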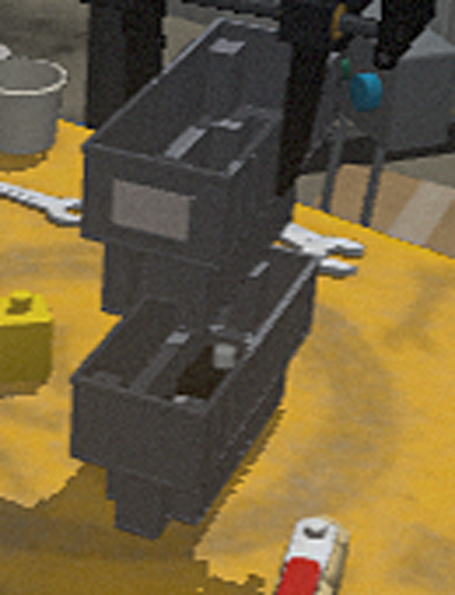

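Picture: the held bin hovers over the loaded bin. Near rim corners: held (84,145) and (222,178), loaded (72,379) and (207,406). I'll compare both in the same view, using the dark-to-yellow edges as well.

```bash
cat > cmp.py <<'E'
from fit import *
from scipy.optimize import least_squares
def corners(p,z):
    c,s=np.cos(p[2]),np.sin(p[2]); return lambda a,b:np.array([p[0]+c*a-s*b,p[1]+s*a+c*b,z])
# predicted pixels in the 3.5x crop for a bin heading(axis) p at rim z; a=-.08 near end, b=+ left
def pred(p,z,f=3.5,o=(270,120)):
    g=corners(p,z); return {n:((proj("scene",g(a,b))+.5-np.array(o))*f-.5).round(1) for n,a,b in(("NL",-.08,.033),("NR",-.08,-.033),("FR",.08,-.033),("FL",.08,.033))}
if __name__=="__main__":
    h=13*np.pi/180
    for n,z,q in (("held",.200,[(84,145),(222,178)]),("loaded",.084,[(72,379),(207,406)])):
        P=np.array([onz("scene",((u+.5)/3.5+270-.5,(v+.5)/3.5+120-.5),z) for u,v in q])[:,:2]
        m=P.mean(0); d=P[0]-P[1]; print(n,"near mid",m.round(4),"w",np.linalg.norm(d).round(4),"heading",np.degrees(np.arctan2(-d[0],d[1])).round(1),"centre",(m+.08*np.array([np.cos(h),np.sin(h)])).round(4))
    print(pred([.6475,-.0873,h],.2)); print(pred([.6475,-.0873,h],.084))
    im=cv2.imread("pics/scene3.png")
    q=fit({"scene":cv2.imread("pics/scene0.png")},np.array([.6468,-.0866,.225])); print({k:(v[0].round(4),v[1]) for k,v in q.items()})
E
python3 cmp.py
```

```text
held near mid [ 0.5683 -0.1036] w 0.0618 heading 11.5 centre [ 0.6463 -0.0856]
loaded near mid [ 0.5715 -0.1022] w 0.0623 heading 20.1 centre [ 0.6494 -0.0842]
{'NL': array([ 83.6, 144.9]), 'NR': array([232.8, 178.5]), 'FR': array([349.9,  42.9]), 'FL': array([218.6,  17.8])}
{'NL': array([ 74.2, 377.9]), 'NR': array([211.8, 416.1]), 'FR': array([323.9, 257.1]), 'FL': array([201.8, 228.1])}
{'scene': (array([ 0.65  , -0.0839,  0.2373]), np.float64(0.09337030896169891))}
```

```bash
python3 - <<'E'
from cmp import *
im=cv2.imread("pics/scene3.png"); im=(255*(im/255.)**.55).astype(np.uint8)
f=6;o=(285,120)
c=cv2.resize(im[120:255,285:367],None,fx=f,fy=f,interpolation=cv2.INTER_CUBIC)
c=c[:600] if c.shape[0]>600 else c
out=np.hstack([c[:330],c[340:340+330]]) if c.shape[0]>=670 else c
full=cv2.resize(im[120:260,285:370],None,fx=f,fy=f,interpolation=cv2.INTER_CUBIC)
for p,z,col in (([.650,-.0839,np.radians(13.)],.200,(0,0,255)),([.650,-.0839,np.radians(13.)],.084,(0,255,0))):
    q=pred(p,z,f,o);
    pts=np.array([q[k] for k in("NL","NR","FR","FL")]).round().astype(np.int32); cv2.polylines(full,[pts],True,col,1)
a,b=full[60:500],full[400:840]
cv2.imwrite("pics/v4.png",np.hstack([full[100:500, :395],full[440:840,:395]]))
E
```

```text
(no output)
```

View pics/v4.png

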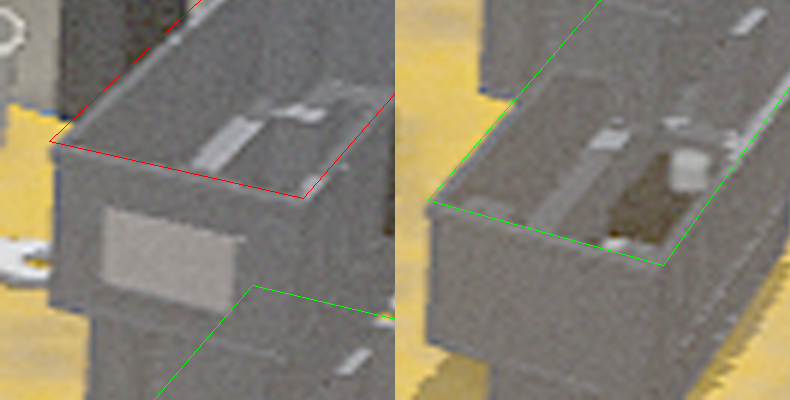

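Overlay: the green rim (scene fit) lies on the loaded bin, left half corner at (430,200). The held rim's real corner (57,148) sits about 1.2 px right of and below the red target (50,141). So the held bin needs about +2.5 mm x and +1 mm y. Correct that, then lower to just above the rim contact.

Call:
servo_tool([
  {"x":0.25,"y":-0.05,"z":0,"spin":0},
  {"x":0.25,"y":-0.05,"z":0.8,"spin":0},
  {"x":0.25,"y":-0.05,"z":1.8,"spin":0},
  {"x":0.25,"y":-0.05,"z":2.6,"spin":0},
  {"x":0.25,"y":-0.05,"z":2.8,"spin":0},
])

```text
clock: 9.57
position: [0.6489, -0.0866, 0.1506]
orientation: [0.994, 0.112, -0.001, -0.0]
force: [1.1, 0.2, -3.2]
gripper_width: 0.672
```

```bash
python3 - <<'E'
from cmp import *
im=robot.camera("scene"); cv2.imwrite("pics/scene4.png",im)
s=robot.sense();print(s["position"],Rotation.from_quat(s["orientation"]).as_matrix()[:,0].round(4),s["clock"],s["force"])
z=s["position"][2]-.0641
im=(255*(im/255.)**.55).astype(np.uint8); f=6;o=(285,140)
full=cv2.resize(im[140:260,285:385],None,fx=f,fy=f,interpolation=cv2.INTER_CUBIC)
for zz,col in ((z+.084,(0,0,255)),(.084,(0,255,0))):
    q=pred([.650,-.0839,np.radians(13.)],zz,f,o)
    cv2.polylines(full,[np.array([q[k] for k in("NL","NR","FR","FL")]).round().astype(np.int32)],True,col,1)
cv2.imwrite("pics/v5.png",full[:600]); print(z)
E
```

```text
[ 0.64902798 -0.08668296  0.15081977] [ 9.751e-01  2.219e-01 -9.000e-04] 9.625 [-0.66260078  0.60432143 -3.67420582]
0.08671977378935199
```

View pics/v5.png

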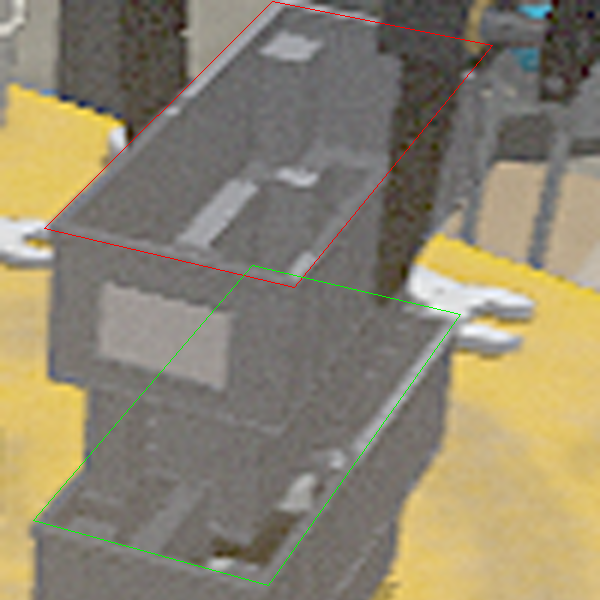

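The held rim now sits within about 0.7 px of the red target and the loaded rim on green, so alignment is within about 1–2 mm (5 mm allowed). Lower slowly.

Call:
servo_tool([
  {"x":0,"y":0,"z":0.3,"spin":0},
  {"x":0,"y":0,"z":0.6,"spin":0},
  {"x":0,"y":0,"z":0.8,"spin":0},
  {"x":0,"y":0,"z":0.85,"spin":0},
  {"x":0,"y":0,"z":0.9,"spin":0},
])

```text
clock: 10.25
position: [0.6493, -0.0869, 0.1446]
orientation: [0.994, 0.112, 0.001, 0.0]
force: [-8.0, -0.8, 14.0]
gripper_width: 0.672
```

Call:
servo_tool([
  {"x":0,"y":0,"z":0.05,"spin":0},
  {"x":0,"y":0,"z":0.1,"spin":0},
  {"x":0,"y":0,"z":0.15,"spin":0},
  {"x":0,"y":0,"z":0.15,"spin":0},
])

```text
clock: 10.75
position: [0.6492, -0.087, 0.1442]
orientation: [0.994, 0.112, 0.001, 0.001]
force: [-11.7, -1.3, 22.7]
gripper_width: 0.671
```

Contact came about 4 mm early with −12 N in x, so the far end is probably touching. Back up and look before retrying.

Call:
servo_tool([
  {"x":0,"y":0,"z":-0.5,"spin":0},
  {"x":0,"y":0,"z":-1.2,"spin":0},
  {"x":0,"y":0,"z":-2.05,"spin":0},
  {"x":0,"y":0,"z":-2.05,"spin":0},
])

```text
clock: 11.25
position: [0.6496, -0.0867, 0.1623]
orientation: [0.994, 0.112, 0.001, 0.0]
force: [-0.8, 1.0, -2.7]
gripper_width: 0.672
```

```bash
python3 - <<'E'
from cmp import *
im=robot.camera("scene"); cv2.imwrite("pics/scene5.png",im); t=robot.camera("top"); cv2.imwrite("pics/top5.png",t)
s=robot.sense();print(s["position"],Rotation.from_quat(s["orientation"]).as_matrix()[:,0].round(4),s["clock"],s["force"],s["gripper_width"])
a,b=[cv2.imread(f"pics/scene{k}.png") for k in(0,5)]
# shift of the loaded bin's lower body/near end between start and now, by template matching
T=a[232:262,288:330]; 
for n in (0,3,4,5):
    g=cv2.resize(cv2.imread(f"pics/scene{n}.png")[222:275,278:340],None,fx=4,fy=4,interpolation=cv2.INTER_CUBIC); r=cv2.matchTemplate(g,cv2.resize(T,None,fx=4,fy=4,interpolation=cv2.INTER_CUBIC),cv2.TM_CCOEFF_NORMED); _,v,_,l=cv2.minMaxLoc(r); print(n,round(v,3),(np.array(l)/4-10))
z=s["position"][2]-.0641; f=6; o=(285,140); c=s["position"]
im=(255*(im/255.)**.55).astype(np.uint8)
full=cv2.resize(im[140:260,285:385],None,fx=f,fy=f,interpolation=cv2.INTER_CUBIC)
for zz,col in ((z+.084,(0,0,255)),(.084,(0,255,0))):
    q=pred([.650,-.0839,np.radians(13.)],zz,f,o)
    cv2.polylines(full,[np.array([q[k] for k in("NL","NR","FR","FL")]).round().astype(np.int32)],True,col,1)
tt=cv2.resize(t[120:230,270:360],None,fx=2.2,fy=2.2,interpolation=cv2.INTER_CUBIC)
can=np.zeros((600,800,3),np.uint8); can[:,:600]=full[:600,:600]; can[:tt.shape[0],600:600+tt.shape[1]]=tt
cv2.imwrite("pics/v6.png",can)
E
```

```text
[ 0.64918742 -0.0866526   0.16149974] [ 0.9751  0.2219 -0.    ] 11.35 [ 0.30004969 -0.48076208 -3.36862198] 0.6690487456807098
0 0.999 [0. 0.]
3 0.874 [0. 0.]
4 0.877 [0. 0.]
5 0.874 [0. 0.]
```

View pics/v6.png

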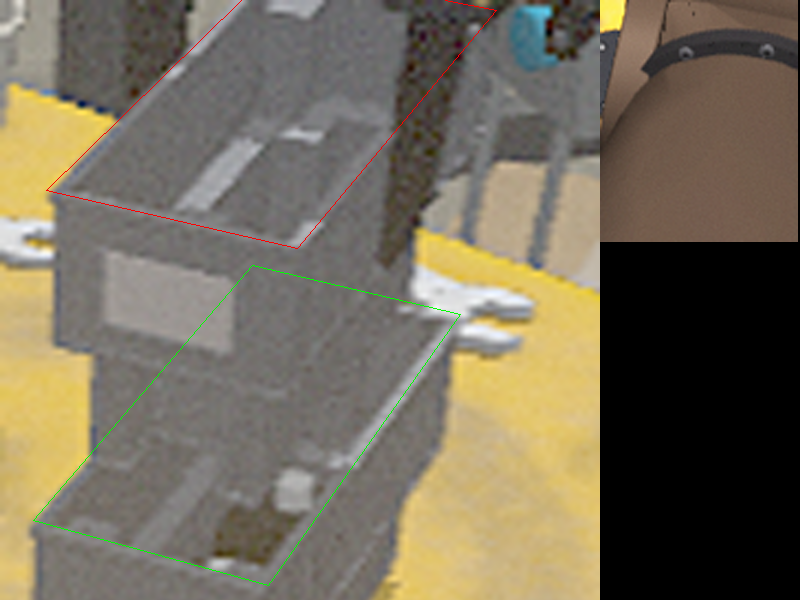

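The loaded bin has not moved (template shift 0 px). I'll make a soft contact again and read the moment, which tells which end touches.

```bash
python3 - <<'E'
from h import *
s=robot.sense();print("free",s["force"].round(2),s["moment"].round(3))
E
```

```text
free [ 0.3  -0.48 -3.37] [-0.074  0.129  0.028]
```

Call:
servo_tool([
  {"x":0,"y":0,"z":0.8,"spin":0},
  {"x":0,"y":0,"z":1.4,"spin":0},
  {"x":0,"y":0,"z":1.65,"spin":0},
  {"x":0,"y":0,"z":1.75,"spin":0},
  {"x":0,"y":0,"z":1.75,"spin":0},
])

```text
clock: 11.98
position: [0.6491, -0.0867, 0.1447]
orientation: [0.994, 0.112, 0.0, -0.0]
force: [-4.9, 0.7, 4.4]
gripper_width: 0.671
```

```bash
python3 - <<'E'
from h import *
s=robot.sense();print(s["position"].round(4),s["force"].round(2),s["moment"].round(3),Rotation.from_quat(s["orientation"]).as_matrix()[:,2].round(4))
E
```

```text
[ 0.6491 -0.0867  0.1447] [-4.9   0.71  4.44] [0.11  0.612 0.117] [ 2.e-04  0.e+00 -1.e+00]
```

Call:
servo_tool([
  {"x":0,"y":0,"z":-0.4,"spin":0},
  {"x":-0.25,"y":0,"z":-0.4,"spin":0},
  {"x":-0.25,"y":0,"z":-0.1,"spin":0},
  {"x":-0.25,"y":0,"z":0.1,"spin":0},
  {"x":-0.25,"y":0,"z":0.1,"spin":0},
])

```text
clock: 12.6
position: [0.6467, -0.0872, 0.1427]
orientation: [0.994, 0.112, -0.0, -0.0]
force: [-0.4, 0.2, -3.0]
gripper_width: 0.669
```

```bash
python3 - <<'E'
from h import *
s=robot.sense();print(s["position"].round(4),s["force"].round(2),s["moment"].round(3),Rotation.from_quat(s["orientation"]).as_matrix()[:,2].round(4))
cv2.imwrite("pics/scene6.png",robot.camera("scene"))
E
```

```text
[ 0.6467 -0.0872  0.1427] [-0.36  0.23 -3.04] [-0.093  0.246  0.028] [-5.e-04  2.e-04 -1.e+00]
```

Shifting 2.5 mm back freed it: lower now, with no contact force. Shift back another 1.5 mm and lower in fine steps.

Call:
servo_tool([
  {"x":-0.15,"y":0,"z":0,"spin":0},
  {"x":-0.15,"y":0,"z":0.1,"spin":0},
  {"x":-0.15,"y":0,"z":0.2,"spin":0},
  {"x":-0.15,"y":0,"z":0.3,"spin":0},
  {"x":-0.15,"y":0,"z":0.3,"spin":0},
])

```text
clock: 13.28
position: [0.6463, -0.0874, 0.1412]
orientation: [0.994, 0.112, 0.001, 0.0]
force: [3.5, 2.6, 5.0]
gripper_width: 0.675
```

```bash
python3 - <<'E'
from h import *
s=robot.sense();print(s["position"].round(4),s["force"].round(2),s["moment"].round(3),Rotation.from_quat(s["orientation"]).as_matrix()[:,2].round(4))
E
```

```text
[ 0.6463 -0.0874  0.1412] [3.47 2.62 5.03] [ 0.281  0.079 -0.028] [ 2.9e-03 -1.0e-04 -1.0e+00]
```

Call:
servo_tool([
  {"x":0.1,"y":0,"z":-0.1,"spin":0},
  {"x":0.1,"y":0,"z":0,"spin":0},
  {"x":0.1,"y":0,"z":0.05,"spin":0},
  {"x":0.1,"y":0,"z":0.05,"spin":0},
])

```text
clock: 13.78
position: [0.6471, -0.0873, 0.1404]
orientation: [0.994, 0.112, 0.001, 0.0]
force: [2.3, 1.5, 6.5]
gripper_width: 0.67
```

```bash
python3 - <<'E'
from cmp import *
s=robot.sense();print(s["position"].round(4),s["force"].round(2),s["moment"].round(3),Rotation.from_quat(s["orientation"]).as_matrix()[:,2].round(4))
im=robot.camera("scene"); cv2.imwrite("pics/scene7.png",im)
im=(255*(im/255.)**.55).astype(np.uint8); f=6;o=(285,165)
full=cv2.resize(im[165:265,285:385],None,fx=f,fy=f,interpolation=cv2.INTER_CUBIC)
cv2.imwrite("pics/v7.png",full)
E
```

```text
[ 0.6471 -0.0873  0.1404] [2.33 1.49 6.55] [ 0.307  0.07  -0.12 ] [ 0.0023 -0.     -1.    ]
```

View pics/v7.png

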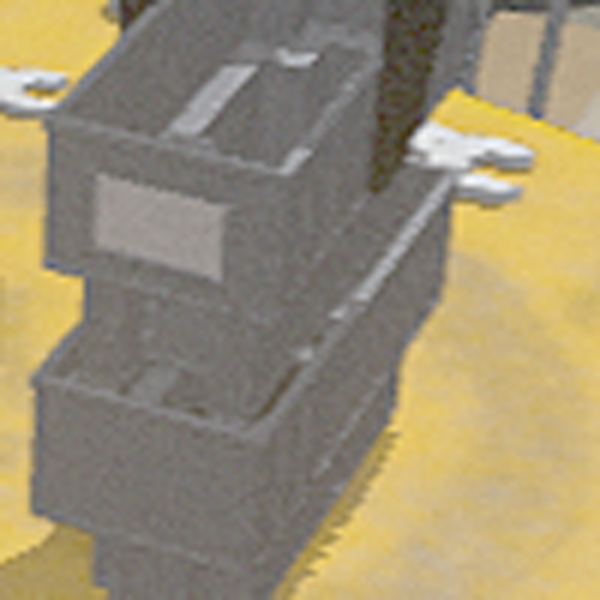

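Seated: TCP 0.1404 puts the underside at 76.3 mm (expected 76). Picture: held near corner (47,121), loaded near corner (35,380), level, with a gap inside the near rim. Numeric alignment check before release.

```bash
python3 - <<'E'
from cmp import *
f=6;o=(285,165);h=np.radians(13)
for n,z,q in (("held",.160,[(47,120),(285,172)]),("loaded",.084,[(35,380),(250,434)])):
    P=np.array([onz("scene",((u+.5)/f+o[0]-.5,(v+.5)/f+o[1]-.5),z) for u,v in q])[:,:2]
    print(n,P.round(4).tolist(),P.mean(0).round(4),np.linalg.norm(P[0]-P[1]).round(4))
print({k:pred([.650,-.0839,h],z,f,o) for k,z in(("h",.16),("l",.084))})
for n in(0,4,7):
    g=cv2.resize(cv2.imread(f"pics/scene{n}.png")[222:275,278:340],None,fx=4,fy=4,interpolation=cv2.INTER_CUBIC);T=cv2.resize(cv2.imread("pics/scene0.png")[236:262,288:330],None,fx=4,fy=4,interpolation=cv2.INTER_CUBIC)
    _,v,_,l=cv2.minMaxLoc(cv2.matchTemplate(g,T,cv2.TM_CCOEFF_NORMED));print(n,round(v,3),np.array(l)/4-[10,14])
E
```

```text
held [[0.5635, -0.0719], [0.5803, -0.132]] [ 0.5719 -0.1019] 0.0624
loaded [[0.561, -0.0731], [0.5768, -0.1304]] [ 0.5689 -0.1018] 0.0594
{'h': {'NL': array([ 43.1, 115.7]), 'NR': array([290.3, 176. ]), 'FR': array([488.1, -69.9]), 'FL': array([ 269.8, -115.2])}, 'l': {'NL': array([ 33.2, 369.7]), 'NR': array([267.7, 434.7]), 'FR': array([460. , 164.3]), 'FL': array([251.6, 114.9])}}
0 0.999 [0. 0.]
4 0.895 [0. 0.]
7 0.888 [0. 0.]
```

The held bin may sit about 2–3 mm too far in x. That's within clearance, but centring is cheap: lift 3 mm, shift back, set down again.

Call:
servo_tool([
  {"x":0,"y":0,"z":-0.45,"spin":0},
  {"x":-0.2,"y":0,"z":-0.45,"spin":0},
  {"x":-0.2,"y":0,"z":-0.45,"spin":0},
  {"x":-0.2,"y":0,"z":-0.45,"spin":0},
])

```text
clock: 14.32
position: [0.6442, -0.0878, 0.1439]
orientation: [0.994, 0.112, -0.0, -0.0]
force: [-0.9, 0.1, -2.6]
gripper_width: 0.675
```

```bash
python3 - <<'E'
from h import *
s=robot.sense();print(s["position"].round(4),s["force"].round(2),s["moment"].round(3),Rotation.from_quat(s["orientation"]).as_matrix()[:,2].round(4))
E
```

```text
[ 0.6442 -0.0878  0.1439] [-0.86  0.13 -2.63] [-0.045  0.201  0.024] [-5.e-04  2.e-04 -1.e+00]
```

Call:
servo_tool([
  {"x":0,"y":0,"z":0.15,"spin":0},
  {"x":0,"y":0,"z":0.25,"spin":0},
  {"x":0,"y":0,"z":0.35,"spin":0},
  {"x":0,"y":0,"z":0.4,"spin":0},
  {"x":0,"y":0,"z":0.4,"spin":0},
])

```text
clock: 14.95
position: [0.6444, -0.0878, 0.1404]
orientation: [0.994, 0.112, 0.0, 0.0]
force: [-0.7, 0.2, 0.6]
gripper_width: 0.671
```

```bash
python3 - <<'E'
from h import *
s=robot.sense();print(s["position"].round(4),s["force"].round(2),s["moment"].round(3),Rotation.from_quat(s["orientation"]).as_matrix()[:,2].round(4))
E
```

```text
[ 0.6444 -0.0878  0.1404] [-0.72  0.17  0.59] [-0.024  0.528 -0.049] [ 3.e-04  0.e+00 -1.e+00]
```

Clean this time: no side forces, resting at underside 76.3 mm. Press 0.5 mm more so all feet bear, then open.

Call:
servo_tool([
  {"x":0,"y":0,"z":0.05,"spin":0},
  {"x":0,"y":0,"z":0.1,"spin":0},
  {"x":0,"y":0,"z":0.1,"spin":0},
])

```text
clock: 15.32
position: [0.6449, -0.0877, 0.1398]
orientation: [0.994, 0.112, 0.001, 0.0]
force: [0.5, 2.4, 5.5]
gripper_width: 0.676
```

```bash
python3 - <<'E'
from h import *
s=robot.sense();print(s["position"].round(4),s["force"].round(2),s["moment"].round(3),Rotation.from_quat(s["orientation"]).as_matrix()[:,2].round(4))
E
```

```text
[ 0.6449 -0.0877  0.1398] [0.46 2.39 5.5 ] [ 0.312  0.376 -0.017] [ 1.8e-03  1.0e-04 -1.0e+00]
```

Call:
servo_tool([
  {"x":0,"y":0,"z":-0.1,"spin":0},
  {"x":0,"y":0,"z":-0.1,"spin":0},
  {"x":0,"y":0,"z":-0.1,"spin":0},
  {"x":0,"y":0,"z":-0.1,"spin":0},
  {"x":0,"y":0,"z":-0.1,"spin":0},
], fingers=1)

```text
clock: 15.95
position: [0.6443, -0.0878, 0.1401]
orientation: [0.994, 0.112, -0.0, -0.0]
force: [0.1, 0.0, -0.4]
gripper_width: 0.999
```

Call:
servo_tool([
  {"x":0,"y":0,"z":0,"spin":0},
  {"x":0,"y":0,"z":0,"spin":0},
  {"x":0,"y":0,"z":0,"spin":0},
])

```text
clock: 16.32
position: [0.6443, -0.0878, 0.1401]
orientation: [0.994, 0.112, 0.0, -0.0]
force: [0.7, 0.2, -0.7]
gripper_width: 1.002
```

Call:
servo_tool([
  {"x":0,"y":0,"z":-2,"spin":0},
  {"x":0,"y":0,"z":-6,"spin":0},
  {"x":0,"y":0,"z":-11,"spin":0},
  {"x":0,"y":0,"z":-16,"spin":0},
  {"x":0,"y":0,"z":-18,"spin":0},
])

```text
clock: 16.95
position: [0.6447, -0.0879, 0.3235]
orientation: [0.994, 0.112, 0.002, 0.001]
force: [0.4, 0.4, -1.1]
gripper_width: 0.999
```

Call:
servo_tool([
  {"x":-4,"y":-1,"z":0,"spin":0},
  {"x":-9,"y":-2,"z":0,"spin":0},
  {"x":-14,"y":-3,"z":0,"spin":0},
  {"x":-19,"y":-4,"z":0,"spin":0},
  {"x":-20,"y":-4,"z":0,"spin":0},
])

```text
clock: 17.58
position: [0.4383, -0.093, 0.3207]
orientation: [0.994, 0.111, 0.0, 0.0]
force: [-0.3, 0.3, 0.1]
gripper_width: 0.999
```

```bash
python3 - <<'E'
from fit import *
ims={c:robot.camera(c) for c in("scene","top")}
for c in ims: cv2.imwrite(f"pics/{c}8.png",ims[c])
print(robot.sense()["position"],robot.sense()["clock"])
a=cv2.resize(ims["scene"][130:300,255:405],None,fx=3.4,fy=3.4,interpolation=cv2.INTER_CUBIC); b=cv2.resize(ims["top"][90:260,250:370],None,fx=2.3,fy=2.3,interpolation=cv2.INTER_CUBIC)
can=np.zeros((580,790,3),np.uint8); can[:a.shape[0],:a.shape[1]]=a; can[:b.shape[0],512:512+b.shape[1]]=b
cv2.imwrite("pics/v8.png",(255*(can/255.)**.7).astype(np.uint8))
for k,(q,c) in fit({"top":ims["top"]},np.array([.6461,-.0876,.22]),z=.076).items(): print(k,q[:2].round(4),np.degrees(q[2]).round(2),round(c,3))
for t in("thread_tape","ball_valve","caliper"): print(t,[ (np.round(r["uv"]),round(r["confidence"],2)) for r in robot.pinpoint(t,"top")][:1])
E
```

```text
[ 0.44027063 -0.09343442  0.32075421] 17.675
top [ 0.6435 -0.0848] 11.73 0.099
thread_tape [(array([247., 236.]), 0.96)]
ball_valve []
caliper [(array([244., 234.]), 0.72)]
```

View pics/v8.png

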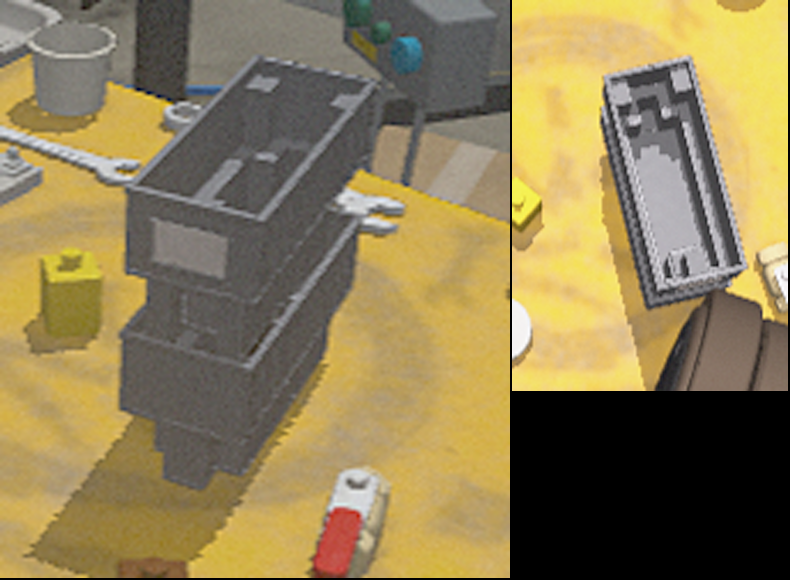

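Picture: the empty bin stands upright and turned on the loaded one, card at (190,247) facing the robot. Rim corners are (130,188), (260,218), (378,85) and (262,58); the bystanders in view are in place. A quick numeric level and movement check, then hand in.

```bash
python3 - <<'E'
from cmp import *
obs=dict(NL=(130,188),NR=(260,218),FR=(378,85),FL=(262,58))
loc=dict(NL=(-.08,.033),NR=(-.08,-.033),FR=(.08,-.033),FL=(.08,.033))
def P(v,k):
    x,y,h,z,pi,ro=v;a,b=loc[k];return (proj("scene",corners([x,y,h],z+pi*a+ro*b)(a,b))+.5-np.array([255,130]))*3.4-.5
r=least_squares(lambda v:np.concatenate([P(v,k)-obs[k] for k in obs]),[.647,-.085,.22,.16,0,0])
print("rim fit x,y,heading,z,pitch,roll",r.x.round(4),"resid px",np.abs(r.fun/3.4).max().round(2))
a,b=[cv2.imread(f"pics/scene{k}.png") for k in(0,8)]
for n,(u,v,w,h) in dict(loaded_lower=(288,240,36,24),caliper=(138,200,34,20),valve=(343,265,28,38),yellow=(264,202,24,30)).items():
    g=cv2.resize(b[v-8:v+h+8,u-8:u+w+8],None,fx=4,fy=4,interpolation=cv2.INTER_CUBIC);T=cv2.resize(a[v:v+h,u:u+w],None,fx=4,fy=4,interpolation=cv2.INTER_CUBIC)
    _,q,_,l=cv2.minMaxLoc(cv2.matchTemplate(g,T,cv2.TM_CCOEFF_NORMED));print(n,round(q,3),np.array(l)/4-8)
E
```

```text
rim fit x,y,heading,z,pitch,roll [ 0.6861 -0.0625  0.1904  0.1372  0.0204 -0.0156] resid px 0.38
loaded_lower 0.9 [0. 0.]
caliper 0.995 [0. 0.]
valve 0.997 [0. 0.]
yellow 0.986 [0. 0.]
```

```bash
python3 - <<'E'
from cmp import *
S=dict(NL=(130,188),NR=(260,218),FR=(378,85),FL=(262,58)); T=dict(FL=(92,77),FR=(178,59),NR=(234,268),NL=(143,290))
for k in S:
    x,e=tri([("scene",(np.array(S[k])+.5)/3.4+[255,130]-.5),("top",(np.array(T[k])+.5)/2.3+[250,90]-.5)]);print(k,x.round(4),np.round(e[0],4))
for z in(.156,.158,.160,.162,.164):
    loc=dict(NL=(-.08,.033),NR=(-.08,-.033),FR=(.08,-.033),FL=(.08,.033))
    r=least_squares(lambda v:np.concatenate([(proj("scene",corners(v,z)(*loc[k]))+.5-np.array([255,130]))*3.4-.5-S[k] for k in S]),[.647,-.085,.22]);print(z,r.x.round(4),(np.abs(r.fun)/3.4).max().round(2))
E
```

```text
NL [ 0.5613 -0.0721  0.1601] 0.0018
NR [ 0.5743 -0.1344  0.1627] 0.0003
FR [ 0.7285 -0.101   0.1599] 0.0008
FL [ 0.7161 -0.0393  0.1603] 0.0016
0.156 [ 0.6546 -0.0819  0.2052] 1.26
0.158 [ 0.6513 -0.0839  0.2064] 1.43
0.16 [ 0.648  -0.086   0.2075] 1.6
0.162 [ 0.6447 -0.088   0.2087] 1.77
0.164 [ 0.6414 -0.09    0.2099] 1.94
```

Two-view rim corner heights are 160.1, 162.7, 159.9 and 160.3 mm (expected 160), so it is level within measuring error and stacked. Handing in.

```bash
python3 - <<'E'
from h import *
print(robot.sign_off())
E
```

```text
the job is handed in; nothing more can be done
None
```

I gripped the empty bin across its width, lifted it, turned it half round and lowered it onto the loaded bin. I then opened the gripper, withdrew the arm and handed the job in at about 18 s of the 51 s allowed.

- **First lowering:** it touched about 4 mm high and a few millimetres too far in x, with about 23 N upward and 12 N sideways at the wrist. I lifted, shifted back in small steps (about 5 mm in all) and set it down again with only a few newtons.
- **Stack height and level:** the underside rests at about 76 mm by the arm's height. The rim corners, measured from two views, stand at 160.1, 162.7, 159.9 and 160.3 mm against the expected 160. I take the one high corner as picking noise.
- **Things left in place:** the loaded bin, caliper, ball valve and yellow look-alike showed no image shift. The tape's point was within 3 px of where it was at the start. The coils could not be checked after stacking because the upper bin hides them.
- **Checks that disagreed:** the scene camera read 2–4 mm off the top camera throughout. A single-view fit of the rim's tilt was poorly determined, so I dropped it in favour of the two-view check. In the last picture the networks missed the ball valve and put the caliper on the tape, so for those two I relied on image matching.

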